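# Load the sample trailer and unhitch its tongue

### The job

Get the little parked sample trailer ready to leave: first sort the loose things, setting both dropper bottles in the trailer's narrow bay and the marker pen flat in its wide bay, without disturbing the petri dish, timer and tweezers. Then unhitch it: pull the latch's upright paddle sideways, away from the coupler, against its spring, and with the latch pulled lift the tongue off the dock's ball until the coupler is at least 5 cm above where it sat. Finish while still holding the tongue up there by the latch paddle or coupler; do not lower it or let go.

Things in the scene. Friction and masses are not known exactly. Their poses are not given: they have to be found in the camera images.
- trailer: White two-bay tray on four small wheels, with a steel ball dock bolted down beside it; all fixed to the bench as one rig. Origin on the bench surface, under the tongue's centre line; +z up. In the rig's frame the tray is outside x -73..49 mm, y -50..108 mm, with walls 4 mm thick whose tops are 66 mm above the bench; the tongue runs from the tray along -y to the dock. The latch side is -x (towards the robot when yaw is 0). Turned up to 0.2 rad about z.
- narrow_bay (a point): Centre of the floor of the narrow bay (inside 46 mm along the rig's x, 150 mm along its y, floor 34 mm above the bench, walls 32 mm deep): for the dropper bottles. Axes as the rig's. It is the bay further from the robot. An overhead shelf 0.5 m above the bench has its front edge at x = 0.59 m: keep or lean a bulky wrist to the robot side of it.
- wide_bay (a point): Centre of the floor of the wide bay (inside 64 mm along the rig's x, 150 mm along its y, floor 34 mm above the bench, walls 32 mm deep): for the marker pen. Axes as the rig's. It is the bay nearer to the robot.
- bottle_1_center (a point): Middle of one white dropper bottle, standing upright on the bench: 68 mm tall, 24 mm diameter up to 46 mm, above that a pointed cap 15 mm wide. This point is 34 mm above its underside; z is the bottle's axis. Grasp below the cap. 30 g.
- bottle_2_center (a point): Middle of the other white dropper bottle, same size, also upright on the bench; this point is 34 mm above its underside.
- pen_center (a point): Middle of a marker pen lying on the bench: 135 mm long along this frame's y, 17 mm wide, 16 mm high; this point is half-way up (8 mm above its underside). 15 g.
- ball (a point): Centre of the dock's steel ball (32 mm diameter), 45 mm above the bench, fixed. Axes as the rig's.
- socket (a point): Centre of the coupler's socket on the tongue, on the ball's centre when hitched; it rises with the tongue. The aluminium coupler is 44 mm wide along x and 52 mm long along y; its top is 26 mm above this point.
- tongue_hinge (a point): Point on the hinge axis of the tongue, on the tray's front wall, 45 mm above the bench; the axis runs along the rig's x. The socket and the latch paddle are 150 mm from it along the rig's -y.
- latch_grip (a point): Grip point on the latch's upright paddle: dark steel, 14 mm thick along x, 20 mm along y, standing 56 mm to the -x side of the socket centre; its top is 20 mm above this point, which is 90 mm above the bench when hitched. 27 mm of free space lies between paddle and coupler. The paddle moves with the latch along the rig's -x and rises and turns with the tongue. It can turn between two fingers that pinch it along x.
- latch (a joint): Latch travel in m: 0 = home under the ball, locked; pulled along the rig's -x up to 0.018 (stop). The ball is free beyond about 0.010. The spring pulls it back with about 3.5 N at 0 and 7.5 N at 0.018. While it is home, the tongue cannot be raised.
- tongue (a joint): Tongue angle in rad: 0 = level, down on the ball; grows as its coupler end rises, up to 0.8. No friction: it falls back if let go. Lifting takes about 2.5 N at the coupler.
- petri_dish: Bystander: flat petri dish, 63 mm across, 16 mm high, on the bench behind the tongue; origin at its underside.
- timer: Bystander: square timer, 66x66x19 mm, on the bench to the right of the dock; origin at its underside.
- tweezers: Bystander: steel tweezers, 126 mm long, 8 mm high, on the bench to the right of the dock; origin at their underside.
Mind the look-alikes: they are no part of the job. Leave any purple look-alike of the part that bears bottle_2_center alone.

How it is judged:
On the way, in this order (a step that is already met when the one before it is completed fails the run):
1. both bottles in the narrow bay and the pen flat in the wide bay (x of bottle_1_center in the frame of narrow_bay between -0.023 and 0.023 m and y of bottle_1_center in the frame of narrow_bay between -0.075 and 0.075 m and z of bottle_1_center in the frame of narrow_bay between 0 and 0.042 m and x of bottle_2_center in the frame of narrow_bay between -0.023 and 0.023 m and y of bottle_2_center in the frame of narrow_bay between -0.075 and 0.075 m and z of bottle_2_center in the frame of narrow_bay between 0 and 0.042 m and x of pen_center in the frame of wide_bay between -0.032 and 0.032 m and y of pen_center in the frame of wide_bay between -0.075 and 0.075 m and z of pen_center in the frame of wide_bay between 0 and 0.022 m and value of joint latch below 0.004 m), for 0.2 s.
2. latch pulled back while the tongue is still on the ball (value of joint latch above 0.008 m and value of joint tongue below 0.06 rad), for 0.05 s.
3. tongue lifted, coupler at least 5 cm above the ball (z of socket in the frame of ball above 0.05 m), for 0.2 s.
At the end, for the whole second after the job is handed in: Both bottles (their middles) are inside the narrow bay, the pen lies inside the wide bay, and the gripper is still holding the tongue still by the latch or coupler (over 1 N of contact) with the socket at least 50 mm above the ball's centre (x of bottle_1_center in the frame of narrow_bay between -0.023 and 0.023 m and y of bottle_1_center in the frame of narrow_bay between -0.075 and 0.075 m and z of bottle_1_center in the frame of narrow_bay between 0 and 0.042 m and x of bottle_2_center in the frame of narrow_bay between -0.023 and 0.023 m and y of bottle_2_center in the frame of narrow_bay between -0.075 and 0.075 m and z of bottle_2_center in the frame of narrow_bay between 0 and 0.042 m and x of pen_center in the frame of wide_bay between -0.032 and 0.032 m and y of pen_center in the frame of wide_bay between -0.075 and 0.075 m and z of pen_center in the frame of wide_bay between 0 and 0.022 m and z of socket in the frame of ball above 0.05 m and contact force between the fingers and trailer above 1 N and velocity of joint tongue between -0.1 and 0.1 rad/s); the arm keeps its last pose, push and grip.
It fails at once if the petri_dish is pushed more than 3 cm (distance of petri_dish from where it was at the start of the episode above 0.03 m).
It fails at once if the timer is pushed more than 3 cm (distance of timer from where it was at the start of the episode above 0.03 m).
It fails at once if the tweezers is pushed more than 3 cm (distance of tweezers from where it was at the start of the episode above 0.03 m).
It also fails if it takes over 72 s, if anything falls off the work surface, if the arm or the gripper's body presses on something with over 40 N, if the wrist force passes 120 N, or if a joint passes its speed limit or range.

### The arm

A 6-joint arm with a two-finger parallel gripper is mounted at the origin on a cart in front of the work surface, level with it; the furniture and walls round the work are solid. World frame = base frame: x ahead of the robot, y to its left, z up, the work surface at z = 0. Lengths are in m, angles in rad, forces in N, time in s.
With the tool pointing down it reaches from about 0.25 to 0.85 m from the base axis. Payload 12.5 kg.
Tool frame: the origin (TCP) lies midway between the tips of the shut fingers; the grasp point (between the pads) lies 19 mm behind it; z points along the fingers, y is the direction in which the jaws open and shut (so a half turn about z gives the same grasp; the last joint's range is limited). The gripper opens to 93 mm and grips with 3 to 60 N. Pads are 15 mm wide; open, the fingers measure 128 mm over their backs; the gripper's body (75 mm by 188 mm) begins 65 mm behind the grasp point.
Start: joints at [-1.323, 0.351, 1.652, -0, 1.139, -0.085], TCP at [0.18, -0.52, 0.183] pointing down, gripper open.
Joint ranges: [-2.75, 2.75], [-0.79, 2.1], [0.01, 2.65], [-1.57, 4.71], [0.07, 3.14], [-2.87, 2.87]. Speed limits (rad/s): [2.22, 2.22, 2.79, 3.14, 3.14, 3.14].

### API

Orientations are given as a unit quaternion [w, x, y, z].
In Python, from workcell import env gives the robot as it stands. Calls block until the motion is done:
- env.move_pose(position, orientation): joint-space move of the TCP to a pose.
- env.servo_line(position, ori=None, max_speed=0.15): straight line of the TCP; ori=None keeps the orientation; max_speed is the mean speed in m/s.
- env.set_joints(angles): joint-space move.
- env.set_gripper(opening, squeeze=None): finger opening in m; squeeze is the grip in N (None keeps the last); returns when the fingers have stopped.
- env.dwell(seconds).
- env.solve_ik(position, orientation): joint angles nearest the present ones, or None.
- env.read_state(): the state.
- env.camera(name): name is "side" or "top"; returns a dict with "image" (480x640x3 uint8, red, green, blue), "fx", "fy", "cx", "cy" (pixels), "dist_coeffs" ([k1, k2, p1, p2, k3] as OpenCV has them; the pictures are not rectified), "T" (4x4, takes a point from camera to world coordinates). Camera axes: x right, y down, z forward; pixel columns grow to the right and rows downward; lengths in m; the calibration is good to about 2 mm. A picture is of the moment at which its call begins. There is no depth.
A pose or a line that the arm cannot do raises env.PlanningError and nothing moves.
- env.sign_off(): hands the job in, once; it reports no verdict.
Trained networks look in a picture, given as the dict that the camera call returned (one of the last four; its "shot" number tells which), for a name from the list of things; names that differ only in an ending like _2 or _b are one class to them, and where a whole thing is asked for, a point or a joint stands for the part that bears it (a point fixed in the world has none). Each returns a list of dicts, best first, with "p" (0 to 1); they miss things now and then, are a little off and sometimes report something else, mostly with a low value. They report only what shows in the picture. A call takes as long as a camera call. They do not tell look-alikes from the thing itself.
- env.spot_in(target, picture): "xyz" ([x, y, z] in m, in world coordinates, good to about 4 mm: the middle of the surface that is visible of it).
- env.cut_out(target, picture): "region" (480x640 bool, what is visible of it).
- env.tip_of(target, picture): "xyz" ([x, y, z] in m, in world coordinates, good to about 4 mm: a listed point, or the origin of a listed thing).
The state is a dict: "time_s": time; "joint_positions": joint angles; "joint_velocities": joint speeds; "tau": joint torques, N m; "position": TCP position; "tool_rot": TCP orientation; "ft_force": force on the tool from outside, world axes, zero at the start; "wrist_torque": the same for the moment, N m; "finger_gap": finger opening in m.
Only numpy, scipy, OpenCV 4.12 (cv2) and the standard library are available. Lean on these libraries where they do the work, as an engineer would, in place of code of your own. Each camera call takes 0.05 s, during which the arm holds its last target.

## Working session

There is one attempt and no reset: what is moved stays moved. The work goes in short steps, each a Python script; the robot and the scene stay as the last script left them, time stands still between calls to the robot, and variables do not carry over. Pictures are saved under pics/ and viewed, and the job is handed in when it is done.

```bash
ls; mkdir -p pics
python3 - <<'E'
from workcell import env
import cv2, numpy as np
for n in ("top","side"):
    p=env.camera(n)
    cv2.imwrite(f"pics/{n}0.png",p["image"][:,:,::-1])
    print(n,p["fx"],p["fy"],p["cx"],p["cy"],p["dist_coeffs"],np.round(p["T"],3).tolist(),p["shot"])
    for t in ["bottle_1_center","pen_center","ball","socket","latch_grip","tongue_hinge","narrow_bay","wide_bay","trailer","petri_dish","timer","tweezers"]:
        print(t,[(np.round(d["xyz"],3).tolist(),round(d["p"],2)) for d in env.tip_of(t,p)])
print(env.read_state())
E
```

```text
pics
top 469.3377082053304 469.3377082053304 327.6224354674999 239.63183741634197 [-0.12555136  0.          0.          0.          0.        ] [[-0.0, -0.99, 0.143, 0.305], [-1.0, 0.002, 0.016, -0.115], [-0.016, -0.143, -0.99, 1.397], [0.0, 0.0, 0.0, 1.0]] 1
bottle_1_center [([0.457, 0.146, 0.034], 0.61)]
pen_center [([0.51, 0.298, 0.008], 0.73)]
ball [([0.507, -0.277, 0.041], 0.85)]
socket [([0.509, -0.277, 0.045], 0.59)]
latch_grip []
tongue_hinge [([0.487, -0.127, 0.038], 0.98)]
narrow_bay [([0.495, -0.031, 0.037], 0.94)]
wide_bay [([0.442, -0.039, 0.034], 0.85)]
trailer [([0.479, -0.064, -0.003], 0.71)]
petri_dish [([0.582, -0.2, -0.001], 0.85)]
timer []
tweezers [([0.536, -0.469, 0.002], 0.49)]
side 535.9523093246464 535.9523093246464 324.3739127031356 239.3789601683207 [-0.14508326  0.          0.          0.          0.        ] [[-0.822, -0.232, 0.521, -0.182], [-0.57, 0.369, -0.734, 0.87], [-0.021, -0.9, -0.435, 0.646], [0.0, 0.0, 0.0, 1.0]] 2
bottle_1_center [([0.454, 0.152, 0.036], 0.63)]
pen_center [([0.512, 0.294, 0.014], 0.66)]
ball [([0.503, -0.277, 0.043], 0.92)]
soc
[... 500 characters left out ...]

{'time_s': 1.3, 'joint_positions': array([-1.32261545e+00,  3.50702352e-01,  1.65179569e+00, -2.24649827e-05,
        1.13910063e+00, -8.45904701e-02]), 'joint_velocities': array([-0.00056911,  0.00114815, -0.0007648 ,  0.00093553,  0.00010679,
       -0.00098316]), 'tau': array([-1.59893643e-03, -4.97248793e+01, -2.85486746e+01,  6.97513344e-02,
        2.21488089e-02, -2.48461851e-05]), 'position': array([ 0.17968481, -0.51980663,  0.18333291]), 'tool_rot': array([-2.16473128e-06,  9.86189030e-01,  1.65623661e-01, -1.04136650e-05]), 'ft_force': array([ 0.2800998 , -0.19245132, -0.48729069]), 'wrist_torque': array([ 0.02527197, -0.01347556,  0.00549653]), 'finger_gap': 0.09306606134658253}
```

View pics/top0.png

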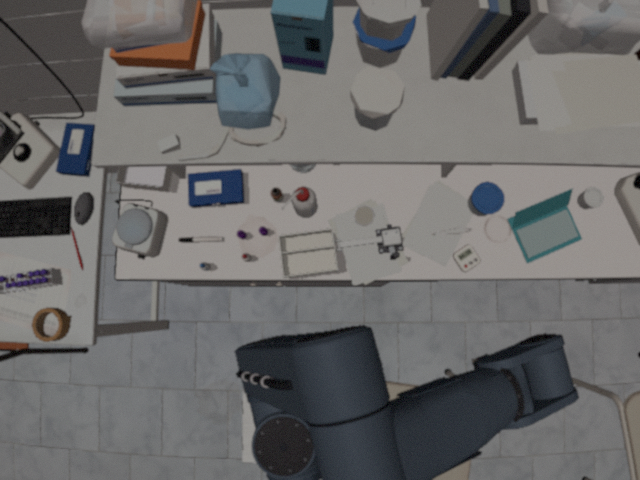

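View pics/side0.png

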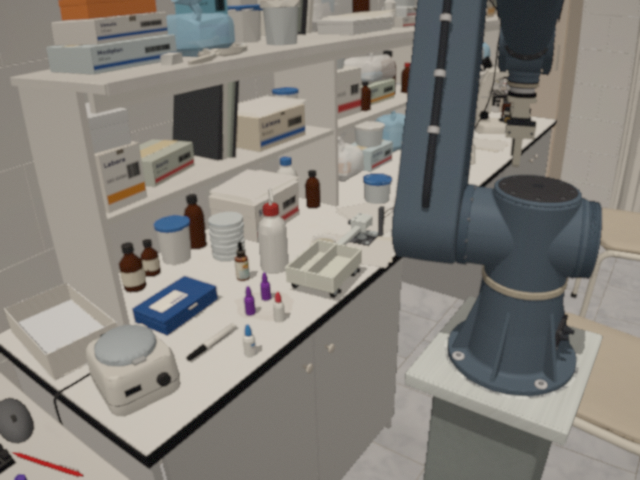

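Candidates for the bottles in the side picture are two white ones, red cap (279,307) and blue cap (249,341), and two purple ones, (250,302) and (265,288). In the top picture the same bottles are at (249,257), (206,266), (242,234) and (264,231). The amber bottles at the back are also in view. I choose the two white ones. The pen is at side (212,342) and top (201,239). I'll check these in close crops.

Run:
```python
import cv2
s=cv2.imread("pics/side0.png");t=cv2.imread("pics/top0.png")
cv2.imwrite("pics/c1.png",cv2.resize(s[225:375,180:400],None,fx=3.6,fy=3.6,interpolation=cv2.INTER_CUBIC))
cv2.imwrite("pics/c2.png",cv2.resize(t[180:290,170:490],None,fx=2.5,fy=2.5,interpolation=cv2.INTER_CUBIC))
```

```text
(no output)
```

View pics/c1.png

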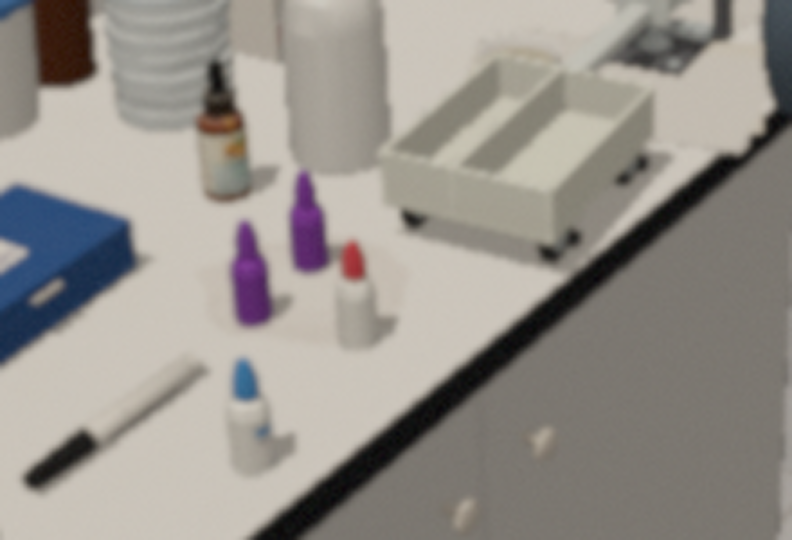

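View pics/c2.png

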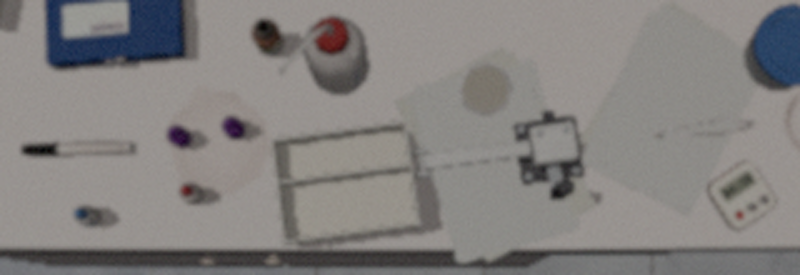

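```bash
cat > h.py <<'E'
import numpy as np, cv2
from workcell import env
def cam(p):
    K=np.array([[p["fx"],0,p["cx"]],[0,p["fy"],p["cy"]],[0,0,1.]]);return K,np.array(p["dist_coeffs"]),np.array(p["T"])
def proj(p,X):
    K,d,T=cam(p);Ti=np.linalg.inv(T);r,_=cv2.Rodrigues(Ti[:3,:3])
    return cv2.projectPoints(np.atleast_2d(np.array(X,float)).reshape(-1,1,3),r,Ti[:3,3],K,d)[0].reshape(-1,2)
def ray(p,uv):
    K,d,T=cam(p);n=cv2.undistortPoints(np.array(uv,float).reshape(-1,1,2),K,d).reshape(-1,2)
    v=np.c_[n,np.ones(len(n))]@T[:3,:3].T;return T[:3,3],v
def atz(p,uv,z):
    o,v=ray(p,uv);return o+v*((z-o[2])/v[:,2])[:,None]
def tri(ps,uvs):
    A=np.zeros((3,3));b=np.zeros(3)
    for p,uv in zip(ps,uvs):
        o,v=ray(p,[uv]);v=v[0]/np.linalg.norm(v[0]);M=np.eye(3)-np.outer(v,v);A+=M;b+=M@o
    return np.linalg.solve(A,b)
E
python3 - <<'E'
from h import *
import pickle
ps={n:env.camera(n) for n in ("top","side")}
pickle.dump({k:dict(v) for k,v in ps.items()},open("pic0.pkl","wb"))
for n in ps:
    p=ps[n];im=p["image"];hsv=cv2.cvtColor(im,cv2.COLOR_RGB2HSV)
    for t in ["bottle_1_center","pen_center"]:
        for d in env.cut_out(t,p):
            m=d["region"];r,c=np.nonzero(m);print(n,t,round(d["p"],2),m.sum(),c.mean().round(1),r.mean().round(1),c.min(),c.max(),r.min(),r.max())
        print([(np.round(d["xyz"],3).tolist(),round(d["p"],2)) for d in env.tip_of(t,p)])
psi=.133;R=np.array([[np.cos(psi),-np.sin(psi),0],[np.sin(psi),np.cos(psi),0],[0,0,1]])
o=np.array([.506,-.277,0])-R@[0,-.2,0]
L=[]
def rect(x0,x1,y0,y1,z): return [[x0,y0,z],[x1,y0,z],[x1,y1,z],[x0,y1,z]]
polys=[rect(-.073,.049,-.05,.108,.066),rect(-.001,.045,-.046,.104,.066),rect(-.069,-.005,-.046,.104,.066),rect(-.022,.022,-.226,-.174,.071),rect(-.063,-.049,-.21,-.19,.110)]
for n,b in (("top",(270,200,420,290)),("side",(280,200,400,300))):
    S=5.3;p=ps[n];im=cv2.resize(p["image"][b[1]:b[3],b[0]:b[2]],None,fx=S,fy=S,interpolation=cv2.INTER_CUBIC)[:,:,::-1].copy()
    cv2.imwrite(f"pics/{n}_z.png",im)
    for q in polys:
        uv=proj(p,np.array(q)@R.T+o);cv2.polylines(im,[np.int32((uv-[b[0],b[1]]+.5)*S)],True,(0,0,255),1)
    cv2.imwrite(f"pics/{n}_zo.png",im)
E
```

```text
top bottle_1_center 0.43 76 245.8 256.6 241 250 252 261
[([0.453, 0.15, 0.033], 0.38)]
top pen_center 0.69 266 200.4 239.0 178 222 235 242
top pen_center 0.67 3509 328.8 249.2 278 403 225 276
[([0.511, 0.296, 0.007], 0.65)]
side bottle_1_center 0.56 273 278.5 308.9 273 284 293 322
[([0.45, 0.149, 0.036], 0.64)]
[([0.511, 0.295, 0.013], 0.77), ([0.42, 0.273, 0.033], 0.66), ([0.451, -0.285, 0.09], 0.59)]
```

View pics/top_zo.png

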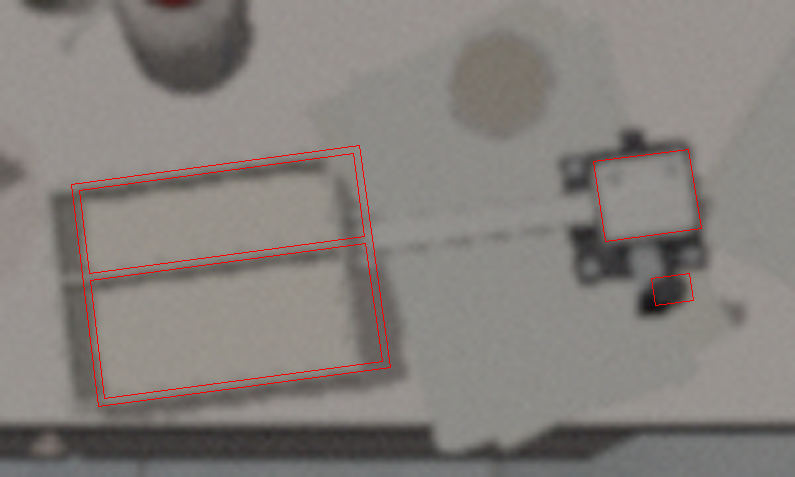

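View pics/side_zo.png

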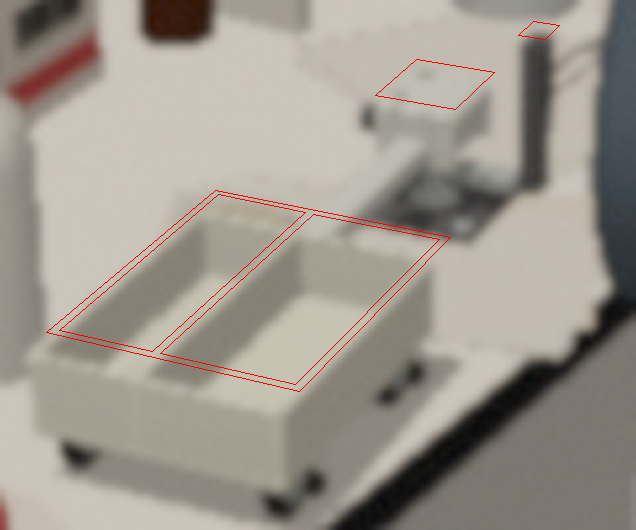

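Run:
```python
import pickle,cv2
P=pickle.load(open("pic0.pkl","rb"))
for n,b,S in (("top",(275,222,350,280),10),("side",(280,230,370,300),8.8),("top",(370,222,420,265),14),("side",(340,200,390,245),13)):
    im=cv2.resize(P[n]["image"][b[1]:b[3],b[0]:b[2]],None,fx=S,fy=S,interpolation=cv2.INTER_CUBIC)[:,:,::-1].copy()
    im=cv2.convertScaleAbs(im,alpha=1.3)
    for k in range(b[0],b[2],10): cv2.putText(im,str(k),(int((k-b[0])*S),10),0,.4,(0,0,255));cv2.line(im,(int((k-b[0]+.5)*S),12),(int((k-b[0]+.5)*S),18),(0,0,255))
    for k in range(b[1],b[3],10): cv2.putText(im,str(k),(0,int((k-b[1]+.5)*S)+4),0,.4,(0,0,255))
    cv2.imwrite(f"pics/g_{n}_{b[0]}.png",im);print(n,b,im.shape)
```

```text
top (275, 222, 350, 280) (580, 750, 3)
side (280, 230, 370, 300) (616, 792, 3)
top (370, 222, 420, 265) (602, 700, 3)
side (340, 200, 390, 245) (585, 650, 3)
```

View pics/g_top_275.png

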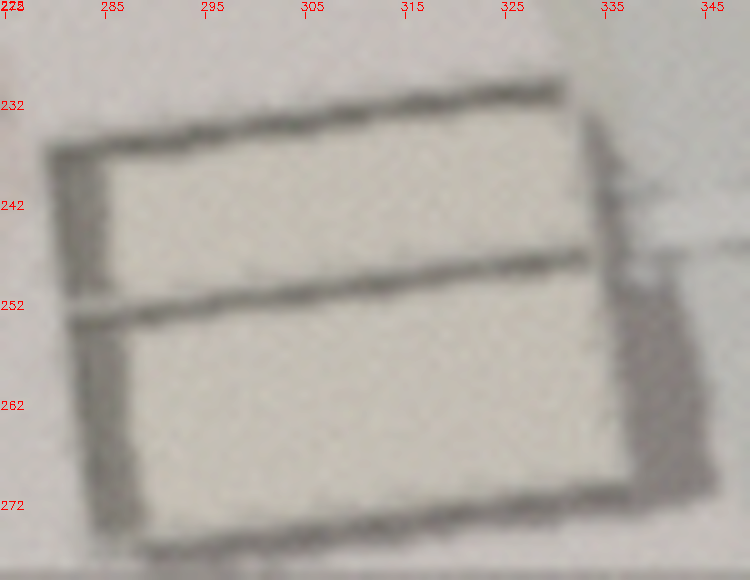

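View pics/g_side_280.png

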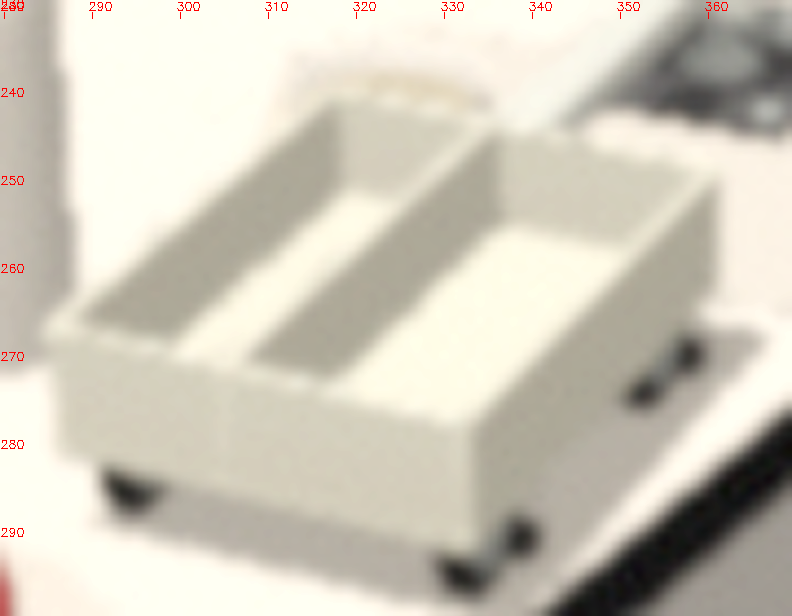

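View pics/g_top_370.png

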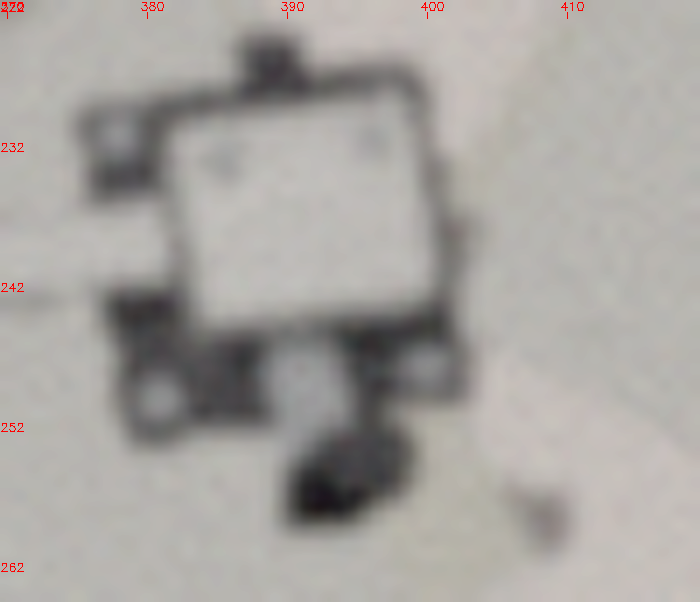

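View pics/g_side_340.png

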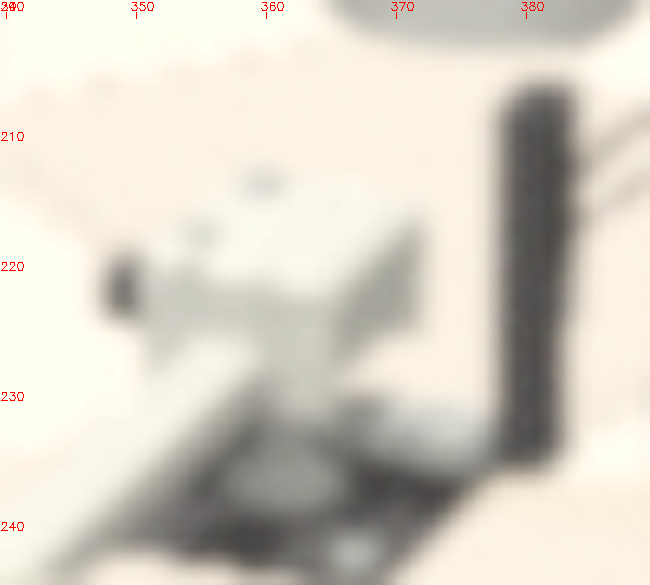

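```bash
cat > fit.py <<'E'
from h import *
import pickle
from scipy.optimize import least_squares
P=pickle.load(open("pic0.pkl","rb"))
obs=[("side",(285.2,266.4),(.049,.108,.066),0),("side",(333.5,278),(-.073,.108,.066),0),("side",(360.8,249.7),(-.073,-.05,.066),0),("side",(317,240.5),(.049,-.05,.066),0),
("top",(279.5,236.3),(.045,.104,.066),0),("top",(330.5,229.5),(.045,-.046,.066),0),("top",(282,253.3),(-.005,.104,.066),0),("top",(333.5,246.5),(-.005,-.046,.066),0),("top",(284.5,275.5),(-.069,.104,.066),0),
("top",(381.3,230.4),(.022,.026,.071),1),("top",(399.1,228.3),(.022,-.026,.071),1),("top",(400.9,243.6),(-.022,-.026,.071),1),("top",(383.4,244.9),(-.022,.026,.071),1),
("side",(381,206.6),(-.056,0,.110),1),("top",(396.3,254.4),(-.056,0,.11),1)]
def pt(q,l,b):
    c,s=np.cos(q[2]),np.sin(q[2]);l=np.array(l)+(np.array([0,q[3],0]) if b else 0)
    return np.array([q[0]+c*l[0]-s*l[1],q[1]+s*l[0]+c*l[1],l[2]])
def f(q): return np.concatenate([proj(P[n],pt(q,l,b))[0]-uv for n,uv,l,b in obs])
for use in (None,"top","side"):
    k=np.repeat([use is None or o[0]==use for o in obs],2)
    r=least_squares(lambda q:f(q)[k],[.48,-.06,.13,-.21],loss="soft_l1")
    print(use,np.round(r.x,4),np.round(f(r.x).reshape(-1,2),1).tolist())
    for l,b,nm in (((.022,.029,.034),0,"narrow"),((-.037,.029,.034),0,"wide"),((0,0,.045),1,"ball"),((-.056,0,.09),1,"grip"),((0,.15,.045),1,"hinge")): print(nm,np.round(pt(r.x,l,b),4))
E
python3 fit.py
python3 - <<'E'
import pickle,cv2
P=pickle.load(open("pic0.pkl","rb"))
for n,b,S in (("top",(170,222,275,275),7.5),("side",(180,285,295,365),6.9)):
    im=cv2.resize(P[n]["image"][b[1]:b[3],b[0]:b[2]],None,fx=S,fy=S,interpolation=cv2.INTER_CUBIC)[:,:,::-1].copy()
    im=cv2.convertScaleAbs(im,alpha=1.3)
    for k in range(b[0],b[2],10): cv2.putText(im,str(k),(int((k-b[0])*S),10),0,.4,(0,0,255));cv2.line(im,(int((k-b[0]+.5)*S),12),(int((k-b[0]+.5)*S),18),(0,0,255))
    for k in range(b[1],b[3],10): cv2.putText(im,str(k),(0,int((k-b[1]+.5)*S)+4),0,.4,(0,0,255))
    cv2.imwrite(f"pics/g_{n}_{b[0]}.png",im)
E
```

```text
None [ 0.4766 -0.063   0.1334 -0.2145] [[-0.2, -1.0], [-0.3, -1.3], [1.4, -2.7], [0.4, -2.6], [-0.5, 0.1], [0.2, -0.1], [-0.9, 0.2], [-0.5, 0.0], [-0.7, 0.2], [-0.3, -0.0], [-0.2, -0.4], [0.4, -0.6], [-0.1, 0.6], [0.3, -1.1], [-0.4, 0.0]]
narrow [ 0.4945 -0.0313  0.034 ]
wide [ 0.436  -0.0392  0.034 ]
ball [ 0.5051 -0.2756  0.045 ]
grip [ 0.4496 -0.283   0.09  ]
hinge [ 0.4851 -0.1269  0.045 ]
top [ 0.4768 -0.0645  0.132  -0.2133] [[0.1, -1.4], [-0.1, -1.6], [1.7, -2.9], [0.7, -2.8], [0.0, -0.0], [0.7, -0.1], [-0.4, 0.1], [0.0, -0.0], [-0.3, 0.1], [-0.1, 0.0], [-0.0, -0.3], [0.5, -0.5], [0.0, 0.6], [0.4, -1.2], [-0.3, 0.1]]
narrow [ 0.4948 -0.0328  0.034 ]
wide [ 0.4363 -0.0406  0.034 ]
ball [ 0.5049 -0.2759  0.045 ]
grip [ 0.4494 -0.2833  0.09  ]
hinge [ 0.4851 -0.1272  0.045 ]
side [ 0.4724 -0.0558  0.14   -0.2146] [[-0.5, 0.9], [-0.1, 0.6], [1.3, -1.2], [-0.1, -1.1], [-3.1, 1.8], [-2.5, 1.3], [-3.4, 1.9], [-3.0, 1.4], [-3.1, 1.9], [-2.8, 1.0], [-2.8, 0.5], [-2.1, 0.3], [-2.6, 1.6], [-0.1, -0.1], [-2.9, 1.0]]
narrow [ 0.4901 -0.024   0.034 ]
wide [ 0.4317 -0.0322  0.034 ]
ball [ 0.5023 -0.2683  0.045 ]
grip [ 0.4469 -0.2761  0.09  ]
hinge [ 0.4814 -0.1197  0.045 ]
```

View pics/g_top_170.png

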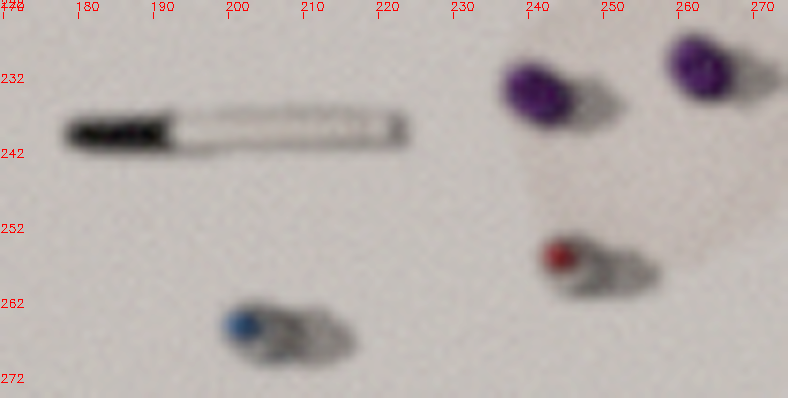

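View pics/g_side_180.png

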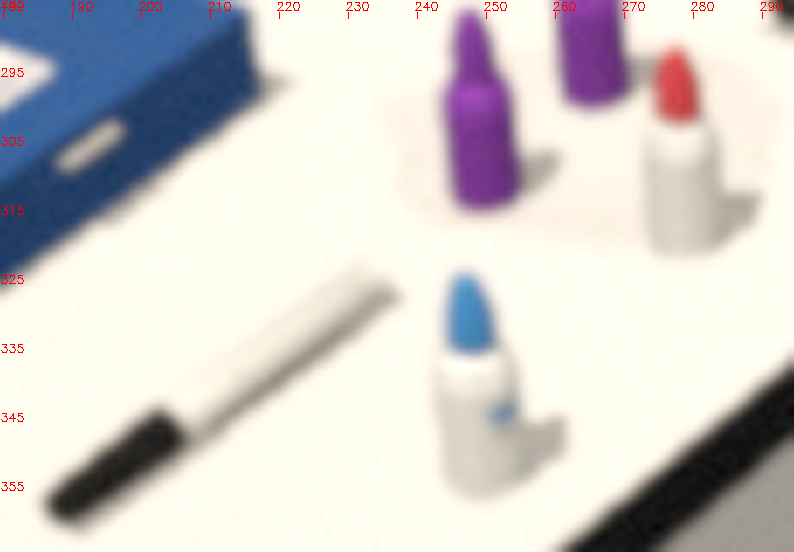

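Run:
```python
from h import *
import pickle
P=pickle.load(open("pic0.pkl","rb"));t,s=P["top"],P["side"]
for nm,a,b,bb in (("red",(244.2,255.8),(277.5,292),(278.8,321)),("blue",(201.9,264.8),(247,325),(249.1,356))):
    print(nm,tri([t,s],[a,b]).round(4),"top@66",atz(t,[a],.066)[0].round(4),"side@67",atz(s,[b],.067)[0].round(4),"base near edge",atz(s,[bb],0)[0].round(4))
a=atz(t,[(178.5,239.2),(223.7,238.9)],.008);print("pen top",a.round(4),a.mean(0).round(4),np.linalg.norm(a[1]-a[0]))
a=atz(s,[(187,357),(236,325.5)],.008);print("pen side",a.round(4),a.mean(0).round(4),np.linalg.norm(a[1]-a[0]))
for nm,a in (("purple",(241,234)),("purple2",(262.5,230.5))): print(nm,atz(t,[a],.05)[0].round(3))
```

```text
red [0.4527 0.1469 0.0638] top@66 [0.4514 0.1458 0.066 ] side@67 [0.4505 0.1513 0.067 ] base near edge [0.4465 0.1584 0.    ]
blue [0.4267 0.2707 0.0624] top@66 [0.4252 0.2687 0.066 ] side@67 [0.4233 0.2758 0.067 ] base near edge [0.4194 0.2832 0.    ]
pen top [[0.5085 0.3614 0.008 ]
 [0.5091 0.2211 0.008 ]] [0.5088 0.2912 0.008 ] 0.14034376560597545
pen side [[0.5094 0.3609 0.008 ]
 [0.5029 0.2295 0.008 ]] [0.5062 0.2952 0.008 ] 0.13161337754354221
purple [0.517 0.16  0.05 ]
purple2 [0.527 0.097 0.05 ]
```

```bash
cat >> h.py <<'E'
PSI=.133;O=np.array([.4766,-.063,0]);DB=-.2145
def rig(l):
    c,s=np.cos(PSI),np.sin(PSI);return np.array([O[0]+c*l[0]-s*l[1],O[1]+s*l[0]+c*l[1],l[2]])
def down(th): return np.array([0,np.cos(th/2),np.sin(th/2),0])  # tool y=(sin th,-cos th)
JY=down(PSI); JX=down(PSI+np.pi/2); JX2=down(PSI-np.pi/2)
E
python3 - <<'E'
from h import *
import pickle
P=pickle.load(open("pic0.pkl","rb"));s=P["side"];t=P["top"]
print("wash base",atz(s,[(273,271),(260,262),(287,262)],0).round(3).tolist(), "top of it",atz(t,[(303,193)],.17).round(3))
print("dark",atz(s,[(242,279)],0).round(3))
for nm,p,q in (("red",[.452,.148,.010],JY),("red",[.452,.148,.010],down(0)),("blue",[.424,.272,.01],JY),("n1",rig([.022,.059,.046]),JY),("n2",rig([.022,-.001,.046]),JY),("pen",[.509,.293,.004],down(np.pi/2)),("pen-",[.509,.293,.004],down(-np.pi/2)),("wide",rig([-.037,.029,.05]),JX),("wide-",rig([-.037,.029,.05]),JX2),("grip",rig([-.056,DB,.078]),JX),("grip-",rig([-.056,DB,.078]),JX2)):
    j=env.solve_ik(p,q);print(nm,None if j is None else np.round(j,2).tolist())
E
```

```text
wash base [[0.596, -0.004, 0.0], [0.655, -0.022, 0.0], [0.596, -0.06, 0.0]] top of it [[ 0.609 -0.029  0.17 ]]
dark [[0.635 0.068 0.   ]]
red [0.22, 0.49, 1.97, -0.0, 0.68, 1.66]
red [0.22, 0.49, 1.97, -0.0, 0.68, 1.79]
blue [0.48, 0.53, 1.9, -0.0, 0.72, 1.92]
n1 [-0.1, 0.44, 1.92, -0.0, 0.78, 1.34]
n2 [-0.21, 0.46, 1.89, -0.0, 0.79, 1.22]
pen [0.44, 0.65, 1.68, -0.0, 0.82, 0.44]
pen- [0.44, 0.65, 1.68, -0.0, 0.82, -2.7]
wide [-0.2, 0.36, 2.05, -0.0, 0.74, -0.33]
wide- [-0.2, 0.36, 2.05, -0.0, 0.74, 2.81]
grip [-0.65, 0.45, 1.79, -0.0, 0.89, -0.78]
grip- [-0.65, 0.45, 1.79, -0.0, 0.89, 2.36]
```

```bash
cat >> h.py <<'E'
def st(m=""):
    s=env.read_state();print(m,"t",round(s["time_s"],2),"pos",np.round(s["position"],4),"gap",round(s["finger_gap"],4),"F",np.round(s["ft_force"],1))
def shot(n,name,box=None,S=1):
    p=env.camera(n);im=p["image"][:,:,::-1]
    if box: im=cv2.resize(im[box[1]:box[3],box[0]:box[2]],None,fx=S,fy=S,interpolation=cv2.INTER_CUBIC)
    cv2.imwrite(f"pics/{name}.png",im);return p
E
python3 - <<'E'
from h import *
p=[.452,.148]
env.move_pose([*p,.15],JY);st("above")
env.set_gripper(.065,10)
env.servo_line([*p,.011],max_speed=.2);st("low")
shot("side","b1",(200,230,340,340),5)
E
```

```text
above t 4.36 pos [0.4523 0.1475 0.15  ] gap 0.0927 F [-0.5 -0.1 -0.8]
low t 5.87 pos [0.4526 0.1481 0.0117] gap 0.0648 F [0.8 0.1 0.4]
```

View pics/b1.png

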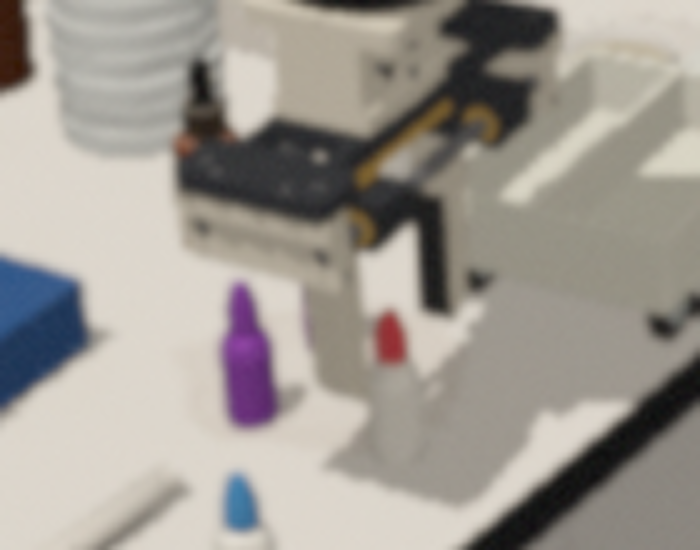

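Run:
```python
from h import *
p=env.camera("side")
c=np.array([.4526,.1481,.0117]);d=np.array([np.sin(PSI),-np.cos(PSI),0])
for k in (-.05,-.0325,0,.0325,.05): print(k,proj(p,c+d*k).round(1), (proj(p,c+d*k)[0]-[200,230]).round(1)*5)
print(proj(p,[.452,.148,0]),env.read_state()["tool_rot"])
im=p["image"][:,:,::-1][250:335,225:325];im=cv2.resize(im,None,fx=7,fy=7,interpolation=cv2.INTER_CUBIC);cv2.imwrite("pics/b1b.png",im)
```

```text
-0.05 [[266.7 325.4]] [333.5 477. ]
-0.0325 [[271.2 321.1]] [356.  455.5]
0 [[279.3 313.3]] [396.5 416.5]
0.0325 [[287.1 305.8]] [435.5 379. ]
0.05 [[291.1 301.9]] [455.5 359.5]
[[279.87048821 317.89345612]] [-1.52967727e-04  9.97788401e-01  6.64625065e-02  1.00898958e-03]
```

View pics/b1b.png

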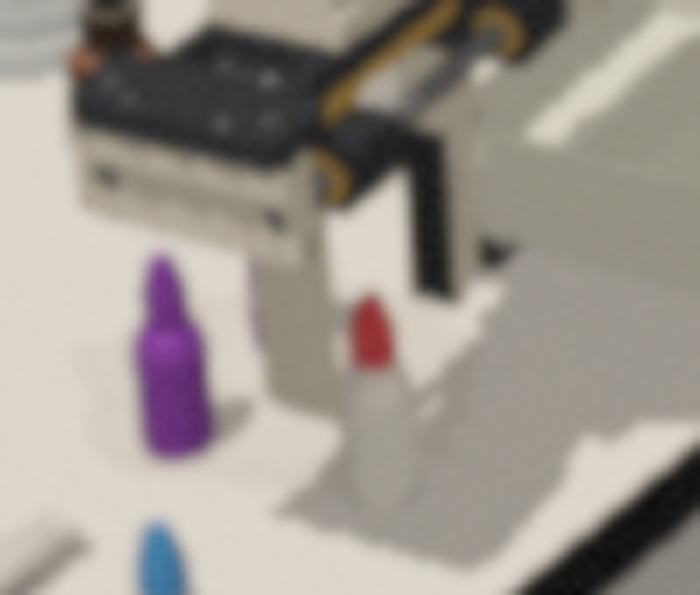

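Run:
```python
from h import *
env.set_gripper(.035,10);st()
p=env.camera("side")
im=p["image"][:,:,::-1][200:335,200:360];im=cv2.resize(im,None,fx=4.4,fy=4.4,interpolation=cv2.INTER_CUBIC);cv2.imwrite("pics/b1c.png",im)
```

```text
t 6.66 pos [0.452 0.148 0.011] gap 0.035 F [ 0.5 -0.2  0. ]
```

View pics/b1c.png

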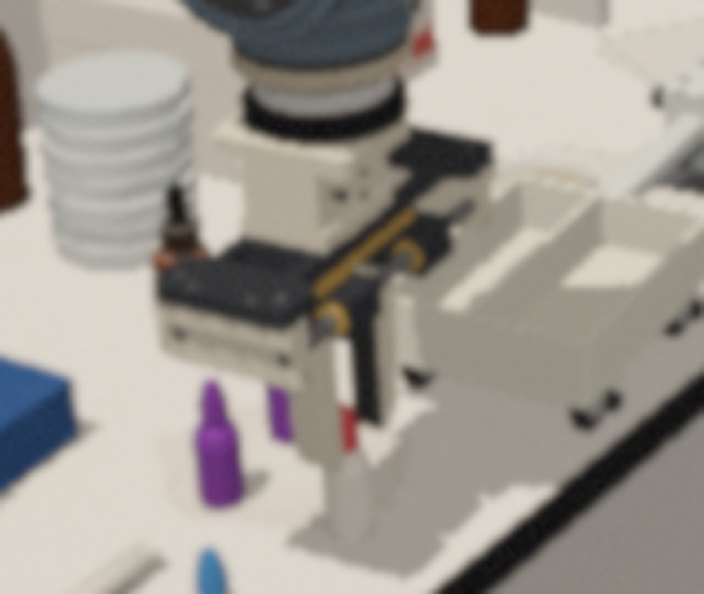

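Run:
```python
from h import *
p=env.camera("top")
b=(190,200,310,290)
im=cv2.resize(p["image"][b[1]:b[3],b[0]:b[2]],None,fx=6,fy=6,interpolation=cv2.INTER_CUBIC)[:,:,::-1].copy()
s=env.read_state();c=s["position"]
d=np.array([np.sin(PSI),-np.cos(PSI),0]);e=np.array([np.cos(PSI),np.sin(PSI),0])
for z in (.084,.15):
  q=[c+[0,0,z]+d*i*.094+e*j*.0375 for i,j in ((1,1),(1,-1),(-1,-1),(-1,1))]
  cv2.polylines(im,[np.int32((proj(p,q)-[b[0],b[1]]+.5)*6)],True,(0,0,255),1)
cv2.imwrite("pics/b1d.png",im)
p=env.camera("side");b=(200,200,360,335);S=4.4
im=cv2.resize(p["image"][b[1]:b[3],b[0]:b[2]],None,fx=S,fy=S,interpolation=cv2.INTER_CUBIC)[:,:,::-1].copy()
for z in (.084,.15):
  q=[c+[0,0,z]+d*i*.094+e*j*.0375 for i,j in ((1,1),(1,-1),(-1,-1),(-1,1))]
  cv2.polylines(im,[np.int32((proj(p,q)-[b[0],b[1]]+.5)*S)],True,(0,0,255),1)
cv2.imwrite("pics/b1e.png",im)
```

```text
(no output)
```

View pics/b1d.png

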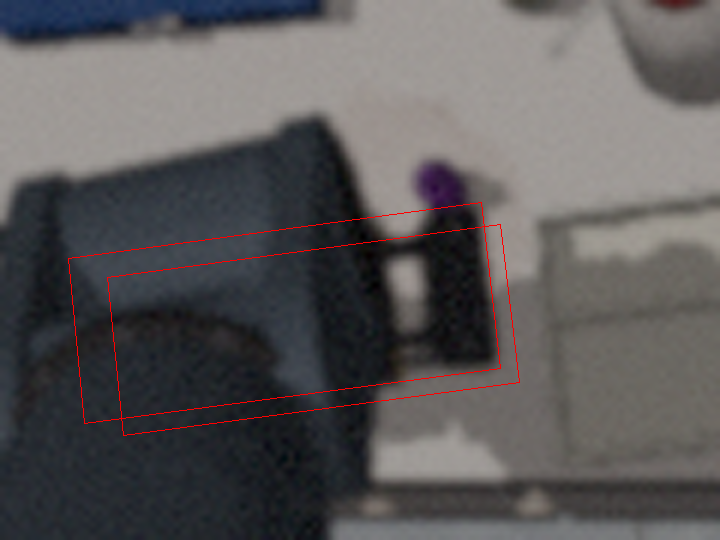

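View pics/b1e.png

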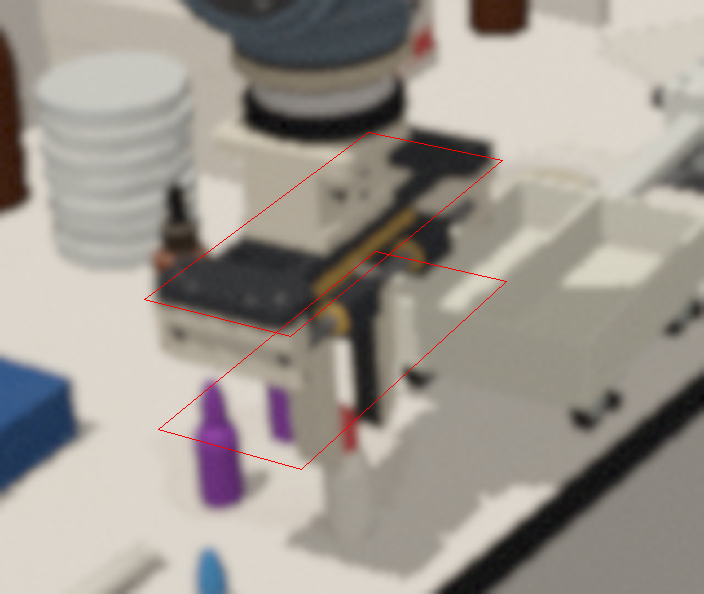

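Run:
```python
from h import *
env.set_gripper(.05,10);st()
f0=env.read_state()["ft_force"][2]
z=.011
while z>-.012:
    z-=.003
    env.servo_line([.452,.148,z],max_speed=.03)
    f=env.read_state()["ft_force"][2]-f0;print(round(z,4),round(f,1))
    if abs(f)>4: break
st()
shot("side","b1f",(200,200,360,335),4.4)
```

```text
t 7.31 pos [0.452 0.148 0.011] gap 0.0505 F [0.4 0.5 1.3]
0.008 -1.3
0.005 -1.4
0.002 -1.2
-0.001 -1.6
-0.004 -1.2
-0.007 -1.8
-0.01 -0.8
-0.013 -1.1
 t 9.31 pos [ 0.4519  0.148  -0.0132] gap 0.0499 F [ 0.2 -0.6  0.2]
```

View pics/b1f.png

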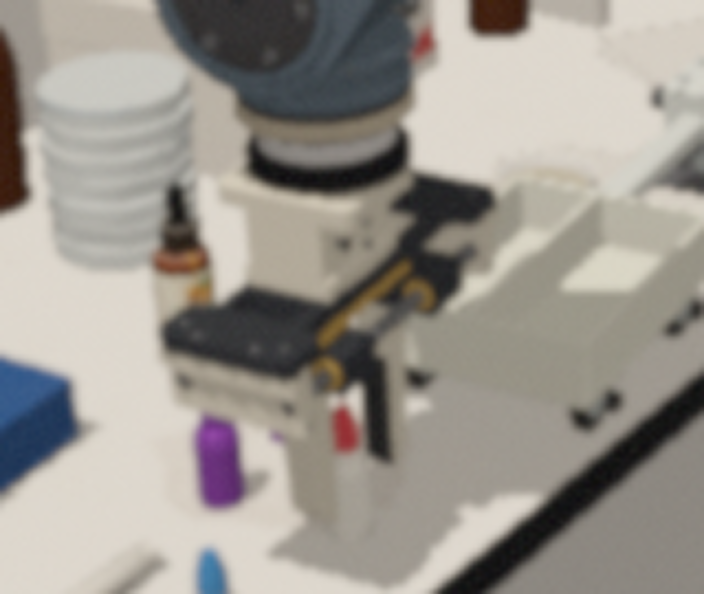

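Run:
```python
from h import *
f0=env.read_state()["ft_force"][2]
z=-.0132
while z>-.045:
    z-=.002
    env.servo_line([.452,.148,z],max_speed=.03)
    f=env.read_state()["ft_force"][2]-f0;print(round(z,4),round(f,1))
    if abs(f)>4: break
st()
p=env.camera("side");b=(220,240,320,335);S=6
im=cv2.resize(p["image"][b[1]:b[3],b[0]:b[2]],None,fx=S,fy=S,interpolation=cv2.INTER_CUBIC)[:,:,::-1].copy()
d=np.array([np.sin(PSI),-np.cos(PSI),0]);e=np.array([np.cos(PSI),np.sin(PSI),0])
c=np.array([.452,.148,0])
for k in (-1,1):
  q=[c+d*k*i+e*j*.0075 for i,j in ((.025,1),(.025,-1),(.0425,-1),(.0425,1))]
  cv2.polylines(im,[np.int32((proj(p,q)-[b[0],b[1]]+.5)*S)],True,(0,0,255),1)
cv2.imwrite("pics/b1g.png",im)
```

```text
-0.0152 1.0
-0.0172 0.2
-0.0192 0.6
-0.0212 0.3
-0.0232 1.3
-0.0252 0.2
-0.0272 0.8
-0.0292 0.2
-0.0312 1.0
-0.0332 0.1
-0.0352 4.6
 t 12.11 pos [ 0.4522  0.1481 -0.035 ] gap 0.0496 F [-0.5  0.2  4.1]
```

View pics/b1g.png

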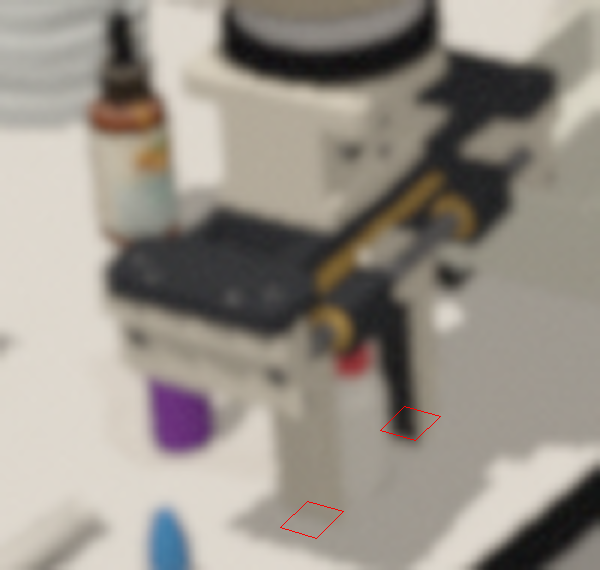

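```bash
cat >> h.py <<'E'
DZ=.034
def line(x,y,z,q=None,v=.2): env.servo_line([x,y,z-DZ],q,max_speed=v)
def go(x,y,z,q): env.move_pose([x,y,z-DZ],q)
E
python3 - <<'E'
from h import *
line(.452,.148,.010)
env.set_gripper(.0,15);st("closed")
line(.452,.148,.05);st("lift")
shot("side","b1h",(200,180,360,335),4.4)
E
```

```text
closed t 12.95 pos [ 0.4519  0.148  -0.0241] gap 0.0242 F [-0.1 -0.4 -1.2]
lift t 13.3 pos [0.4525 0.1481 0.0165] gap 0.0239 F [-0.3  0.2 -0.7]
```

View pics/b1h.png

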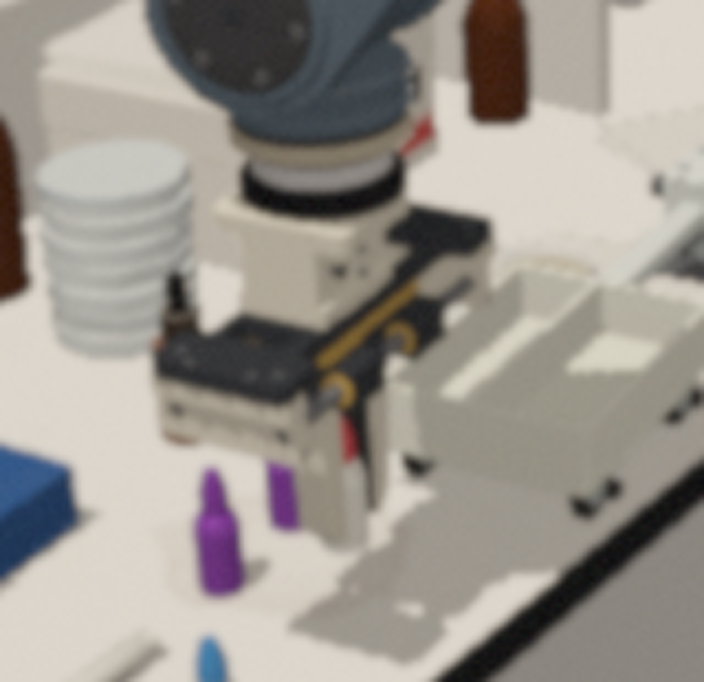

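Run:
```python
from h import *
line(.452,.148,.14)
a=rig([.022,-.001,0])
go(a[0],a[1],.14,JY);st("over")
line(a[0],a[1],.080,JY)
shot("side","n1",(250,180,400,310),4.6)
shot("top","n1t",(240,190,390,290),5)
```

```text
over t 14.82 pos [ 0.498  -0.0602  0.1053] gap 0.0236 F [-0.4  0.4  0.1]
```

View pics/n1.png

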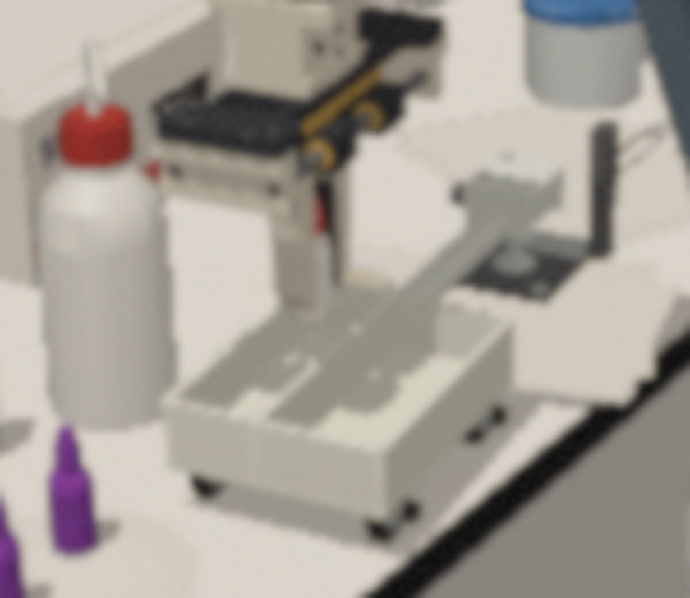

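Run:
```python
from h import *
p=env.camera("side")
for l in ([.022,-.001,.07],[.045,-.001,.066],[-.001,-.001,.066],[.022,-.001,.08],[.022,.02,.08]): print(l,((proj(p,rig(l))[0]-[250,180]+.5)*4.6).round(0))
print(env.read_state()["tool_rot"])
```

```text
[0.022, -0.001, 0.07] [314. 308.]
[0.045, -0.001, 0.066] [276. 307.]
[-0.001, -0.001, 0.066] [354. 323.]
[0.022, -0.001, 0.08] [314. 291.]
[0.022, 0.02, 0.08] [295. 307.]
[2.97687236e-04 9.97768591e-01 6.67580745e-02 1.05317782e-03]
```

View pics/n1t.png

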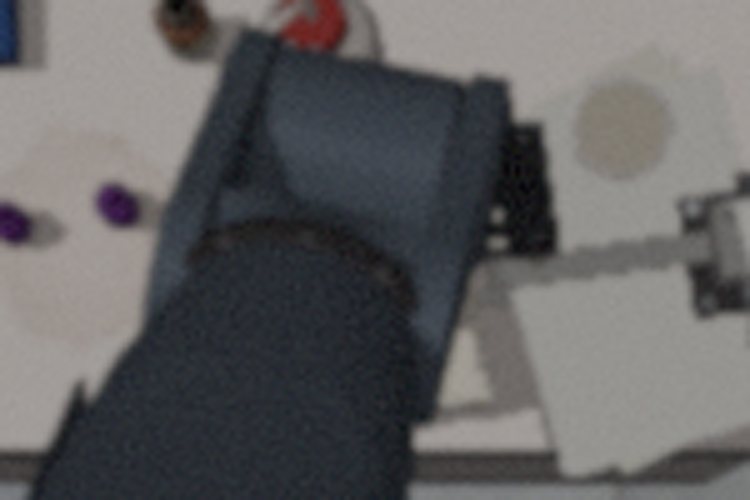

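Run:
```python
from h import *
a=rig([.0205,-.001,0])
line(a[0],a[1],.060,JY,.12);st("mid")
line(a[0],a[1],.047,JY,.08);st("low")
env.set_gripper(.036);st("open")
line(a[0],a[1],.15,JY,.25);st("up")
env.set_gripper(.06)
b=[.424,.272]
go(*b,.15,JY)
line(*b,.010);st("blue low")
env.set_gripper(0,15);st("closed")
line(*b,.08)
shot("side","n2",(200,200,400,350),4)
```

```text
mid t 15.73 pos [ 0.497  -0.0612  0.0263] gap 0.0237 F [-0.2  0.1 -0.6]
low t 16.04 pos [ 0.497  -0.0613  0.0131] gap 0.0235 F [-0.1 -0.2 -0.1]
open t 16.51 pos [ 0.4971 -0.0613  0.0131] gap 0.0359 F [-0.5 -0.1  0.7]
up t 17.07 pos [ 0.4969 -0.0612  0.116 ] gap 0.0356 F [-0.7 -0.1 -0.7]
blue low t 19.82 pos [ 0.4247  0.272  -0.0232] gap 0.0601 F [-0.2 -0.4  0.1]
closed t 20.48 pos [ 0.4241  0.272  -0.0239] gap 0.0237 F [-0.2 -0.5  3.1]
```

View pics/n2.png

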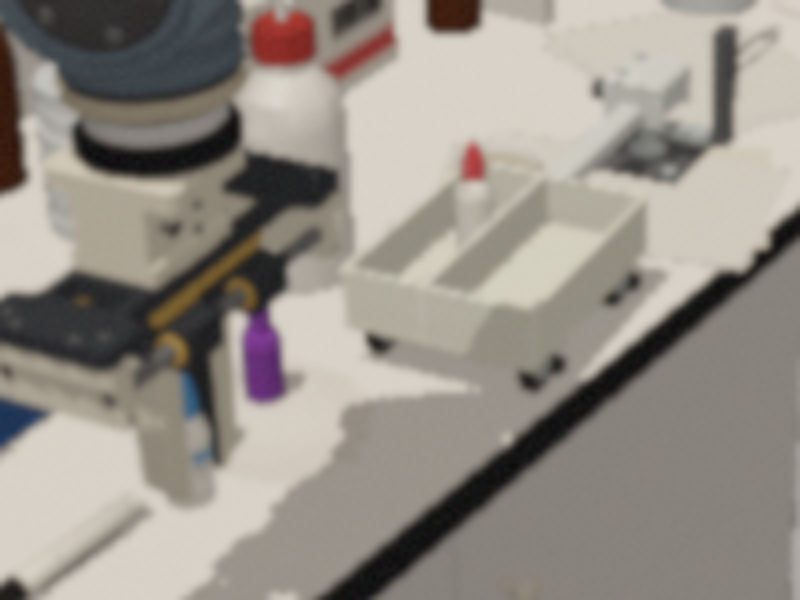

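Run:
```python
from h import *
a=rig([.0205,.059,0])
line(.424,.272,.15,JY,.25)
go(a[0],a[1],.15,JY)
line(a[0],a[1],.060,JY,.2);st("mid")
line(a[0],a[1],.047,JY,.08);st("low")
env.set_gripper(.036);st("open")
line(a[0],a[1],.15,JY,.25);st("up")
b=[.508,.292];q=down(np.pi/2)
env.set_gripper(.055)
go(*b,.10,q)
line(*b,.030,q);st("pen hi")
shot("side","n3",(180,200,380,350),4)
```

```text
mid t 23.16 pos [ 0.4895 -0.0012  0.0266] gap 0.0237 F [ 0.3 -0.1 -0.5]
low t 23.47 pos [ 0.4893 -0.0018  0.0135] gap 0.0234 F [-0.1 -0.6 -1.2]
open t 23.93 pos [ 0.4891 -0.0018  0.0131] gap 0.0361 F [0.1 0.9 0.3]
up t 24.49 pos [ 0.4889 -0.0018  0.116 ] gap 0.0361 F [-0.7 -0.4 -0.3]
pen hi t 26.69 pos [ 0.5086  0.2915 -0.0033] gap 0.0552 F [-0.1  0.1  0.4]
```

View pics/n3.png

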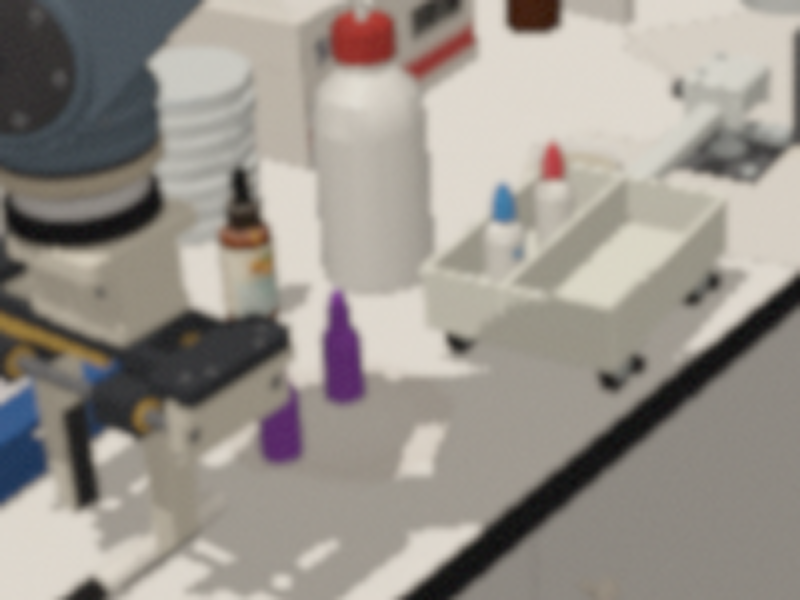

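Run:
```python
from h import *
b=[.508,.292];q=down(np.pi/2)
line(*b,.003,q,.1);st("low")
env.set_gripper(0,12);st("closed")
line(*b,.06,q,.2);st()
shot("side","n4",(140,240,300,360),5)
```

```text
low t 27.16 pos [ 0.5081  0.292  -0.0308] gap 0.055 F [-0.6 -0.2  0.5]
closed t 27.88 pos [ 0.5081  0.292  -0.0309] gap 0.0153 F [-0.1 -0.1  0.9]
 t 28.31 pos [0.5081 0.292  0.0263] gap 0.0151 F [0.1 0.3 0. ]
```

View pics/n4.png

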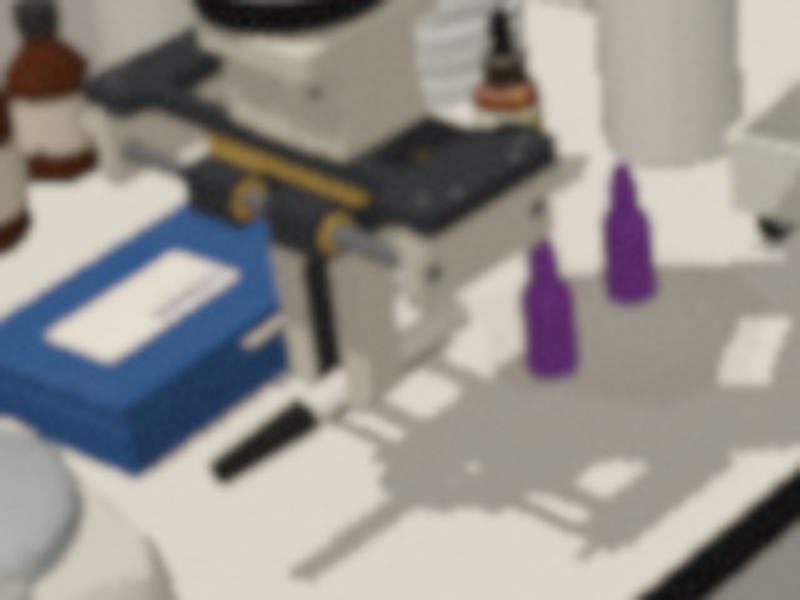

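Run:
```python
from h import *
p=env.camera("side")
for z in (.062,.068):
  a=atz(p,[(183.5,333),(230.5,302.5)],z);print(a.round(3).tolist(),a.mean(0).round(4),np.linalg.norm(a[1]-a[0]).round(3))
t=env.camera("top")
cv2.imwrite("pics/n4t.png",cv2.resize(t["image"][200:290,150:270,::-1],None,fx=6,fy=6,interpolation=cv2.INTER_CUBIC))
```

```text
[[0.511, 0.358, 0.062], [0.511, 0.23, 0.062]] [0.5109 0.2938 0.062 ] 0.128
[[0.504, 0.363, 0.068], [0.504, 0.236, 0.068]] [0.5038 0.2997 0.068 ] 0.127
```

View pics/n4t.png

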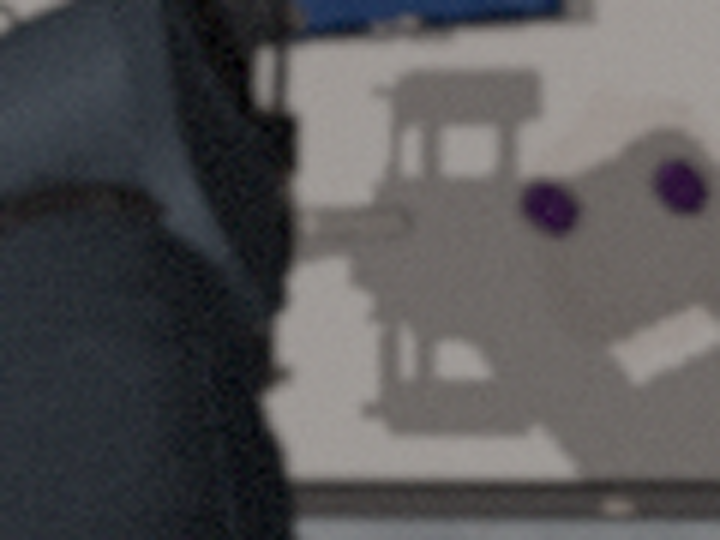

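Run:
```python
from h import *
t=env.camera("top")
print(atz(t,[(217.8,236.2)],.065).round(4))
for l in ([-.037,.029,.05],[-.069,.104,.066],[-.005,-.046,.066]): print(rig(l).round(4))
```

```text
[[0.5087 0.2249 0.065 ]]
[ 0.4361 -0.0392  0.05  ]
[0.3944 0.0309 0.066 ]
[ 0.4777 -0.1093  0.066 ]
```

Run:
```python
from h import *
line(.508,.292,.16,down(np.pi/2),.25)
a=rig([-.038,.029,0])
go(a[0],a[1],.16,JX)
line(a[0],a[1],.080,JX,.2);st("over")
p=env.camera("side");b=(260,190,400,310);S=5.5
im=cv2.resize(p["image"][b[1]:b[3],b[0]:b[2]],None,fx=S,fy=S,interpolation=cv2.INTER_CUBIC)[:,:,::-1].copy()
cv2.imwrite("pics/w1.png",im)
shot("top","w1t",(250,200,380,300),6)
```

```text
over t 30.89 pos [ 0.4356 -0.0389  0.0464] gap 0.0149 F [-0.1  0.1  0.6]
```

View pics/w1.png

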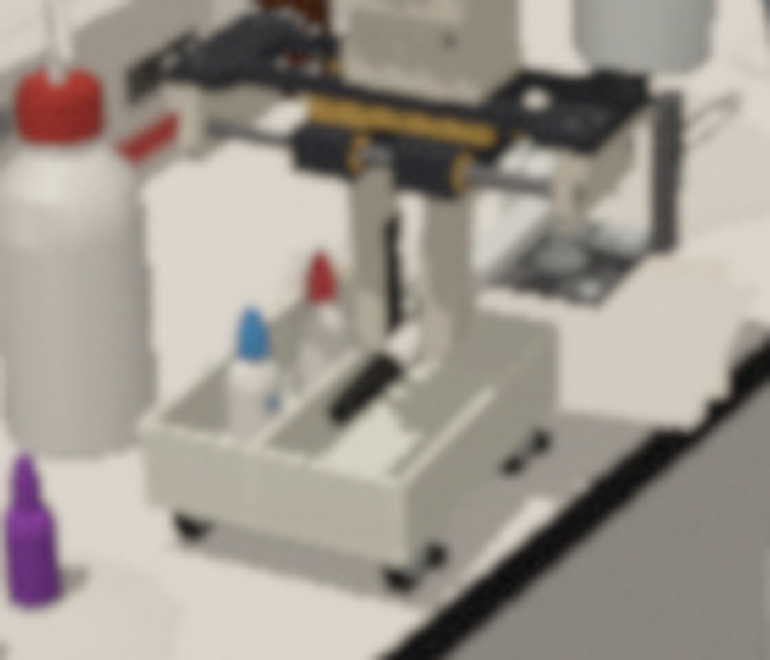

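View pics/w1t.png

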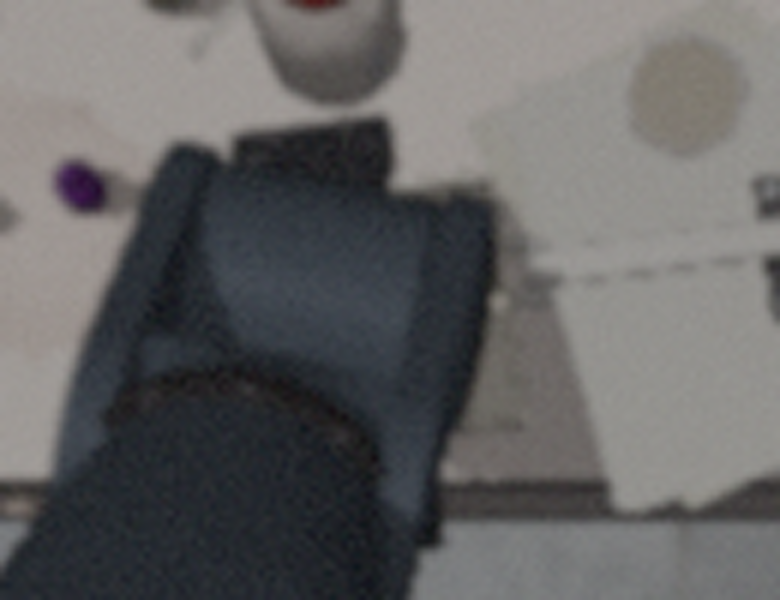

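Run:
```python
from h import *
import h
p=env.camera("side");b=(260,190,400,310);S=5.5
def px(X): return ((proj(p,X)[0]-[b[0],b[1]]+.5)*S).round(0)
for nm,o,psi in (("comb",(.4766,-.063,0),.133),("side",(.4724,-.0558,0),.14)):
    h.O=np.array(o);h.PSI=psi
    print(nm,"end expected at true rig y .029+.0675 z.085",px(rig([-.038,.0965,.085])), "inner rim mid",px(rig([-.037,.104,.066])),"corners",px(rig([-.069,.104,.066])),px(rig([-.005,.104,.066])),"outer",px(rig([-.073,.108,.066])),px(rig([.049,.108,.066])))
    for uv in ((335,412),(333,418)):
        w=atz(p,[np.array(uv)/S+[b[0],b[1]]-.5],.085)[0];d=w-h.O;c,s=np.cos(psi),np.sin(psi)
        print("   observed end in rig:",(c*d[0]+s*d[1]).round(4),(-s*d[0]+c*d[1]).round(4))
cv2.imwrite("pics/w1z.png",cv2.resize(p["image"][245:290,280:345,::-1],None,fx=12,fy=12,interpolation=cv2.INTER_CUBIC))
```

```text
comb end expected at true rig y .029+.0675 z.085 [339. 407.] inner rim mid [329. 456.] corners [401. 473.] [259. 440.] outer [405. 480.] [140. 417.]
   observed end in rig: -0.0385 0.1009
   observed end in rig: -0.0401 0.1057
side end expected at true rig y .029+.0675 z.085 [339. 417.] inner rim mid [329. 466.] corners [401. 483.] [259. 450.] outer [406. 490.] [138. 428.]
   observed end in rig: -0.0347 0.0935
   observed end in rig: -0.0362 0.0983
```

View pics/w1z.png

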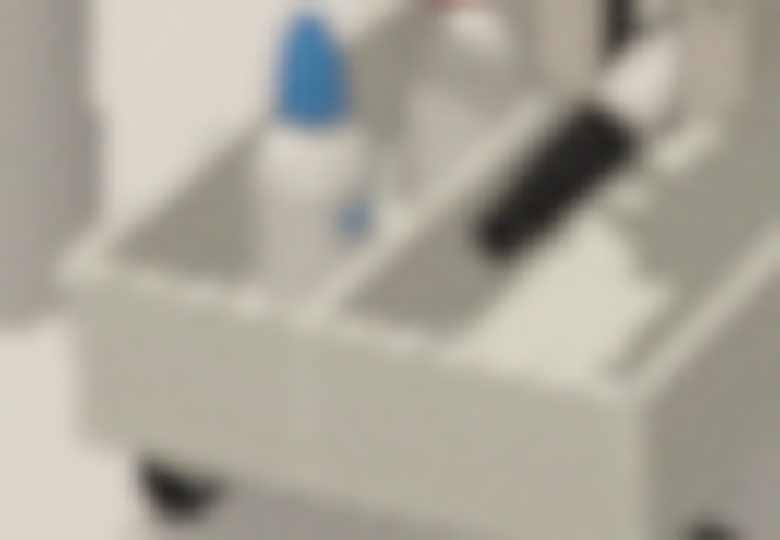

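Run:
```python
from h import *
a=rig([-.038,.029,0])
for z in (.066,.055,.047,.042):
    line(a[0],a[1],z,JX,.08);s=env.read_state();print(z,s["ft_force"].round(1))
    if np.abs(s["ft_force"]).max()>6: break
env.set_gripper(.021);st("open")
line(a[0],a[1],.075,JX,.12);st("up")
shot("side","w2",(260,190,400,310),5.5)
```

```text
0.066 [ 0.4 -0.  -0.5]
0.055 [-0.2 -0.3  0.2]
0.047 [-0.4  0.   0.2]
0.042 [-0.2  0.3  0. ]
open t 32.52 pos [ 0.4351 -0.0393  0.0081] gap 0.0211 F [ 0.3 -0.4  0.1]
up t 32.95 pos [ 0.4352 -0.0393  0.041 ] gap 0.0209 F [-0.2  0.8  0.1]
```

View pics/w2.png

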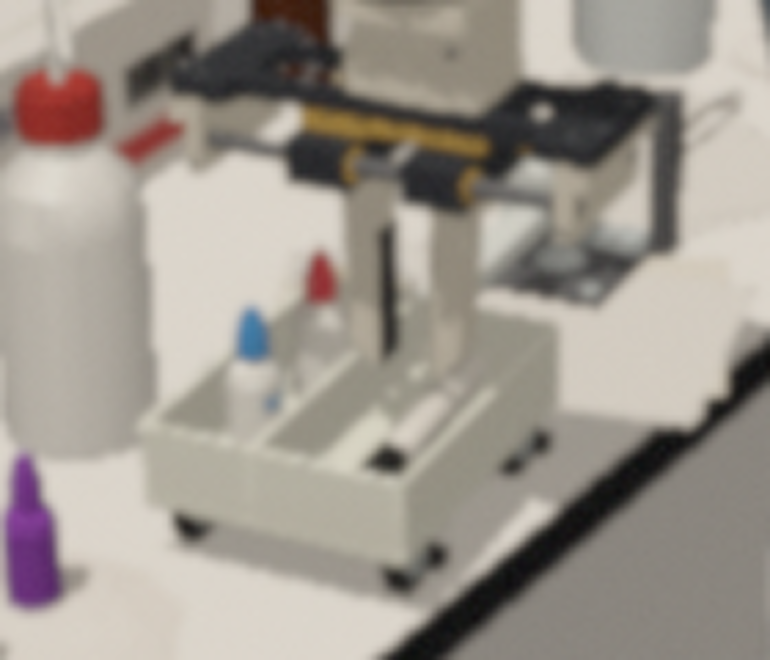

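Run:
```python
from h import *
a=rig([-.038,.029,0])
line(a[0],a[1],.20,JX,.25)
env.set_gripper(.028,15)
c=rig([-.058,DB,0])
go(c[0],c[1],.18,JX)
line(c[0],c[1],.125,JX,.15);st("above")
p=env.camera("side");b=(330,150,430,250);S=6
im=cv2.resize(p["image"][b[1]:b[3],b[0]:b[2]],None,fx=S,fy=S,interpolation=cv2.INTER_CUBIC)[:,:,::-1].copy()
cv2.imwrite("pics/l1.png",im)
shot("top","l1t",(360,200,440,280),7)
shot("side","l1s")
```

```text
above t 35.52 pos [ 0.448  -0.2828  0.0916] gap 0.0281 F [0.2 0.2 0.3]
```

View pics/l1.png

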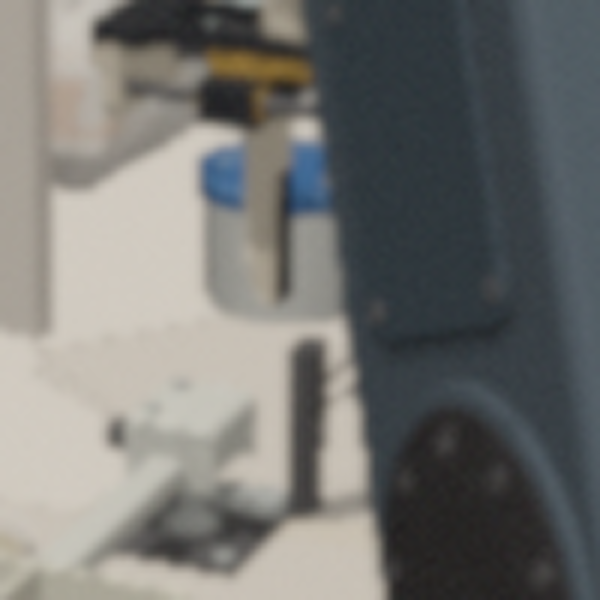

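View pics/l1t.png

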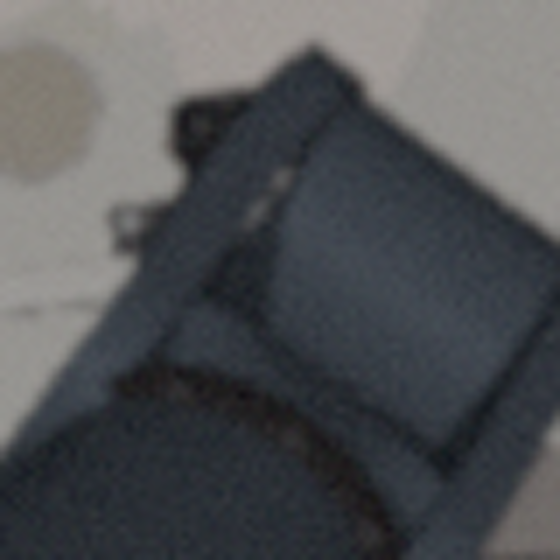

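View pics/l1s.png

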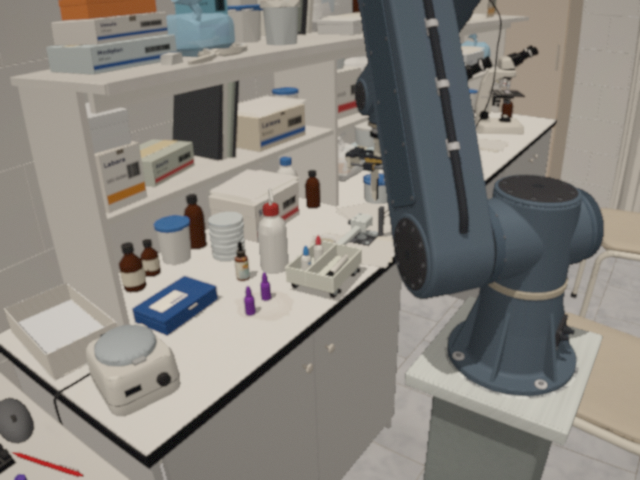

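Run:
```python
from h import *
p=env.camera("side");b=(365,165,395,240);S=14
def px(X): return ((proj(p,X)-[b[0],b[1]]+.5)*S).round(0).astype(int)
im=cv2.resize(p["image"][b[1]:b[3],b[0]:b[2]],None,fx=S,fy=S,interpolation=cv2.INTER_CUBIC)[:,:,::-1].copy()
im=cv2.convertScaleAbs(im,alpha=1.2)
print(im.shape)
def box(x0,x1,y0,y1,z0,z1,col):
    for z in (z0,z1): cv2.polylines(im,[px([rig([x,y+DB,z]) for x,y in ((x0,y0),(x1,y0),(x1,y1),(x0,y1))])],True,col,1)
    for x in (x0,x1):
        for y in (y0,y1): cv2.polylines(im,[px([rig([x,y+DB,z]) for z in (z0,z1)])],False,col,1)
box(-.063,-.049,-.01,.01,.07,.110,(0,0,255))
f=-.058+.014
box(f,f+.0175,-.0075,.0075,.125,.16,(0,200,0))
cv2.imwrite("pics/l2.png",cv2.resize(im,None,fx=.57,fy=.57) if im.shape[0]>600 else im)
big=cv2.resize(im[:,:],(420,600));cv2.imwrite("pics/l2.png",big)
```

```text
(1050, 420, 3)
```

View pics/l2.png

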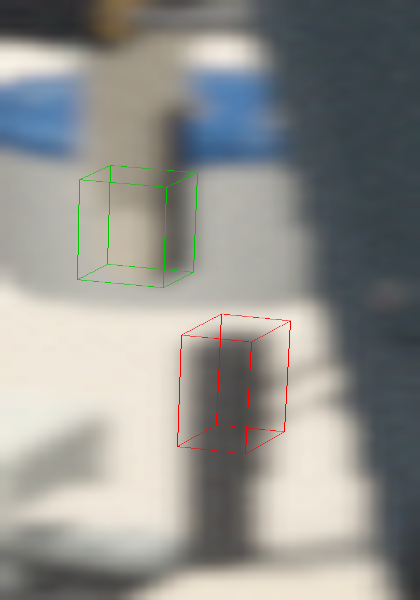

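Run:
```python
from h import *
c=rig([-.058,DB,0])
for z in (.115,.107,.098,.088,.076):
    line(c[0],c[1],z,JX,.08);s=env.read_state();print(z,s["ft_force"].round(1))
    if np.abs(s["ft_force"]).max()>6: break
st()
shot("side","l3",(330,150,430,250),6)
```

```text
0.115 [-0.  -0.3  0.4]
0.107 [ 0.3  0.1 -0.4]
0.098 [-0.4  0.4  0.3]
0.088 [0.  0.5 0.1]
0.076 [-0.4  0.  -0.3]
 t 37.08 pos [ 0.4473 -0.2831  0.0417] gap 0.028 F [-0.4  0.  -0.3]
```

View pics/l3.png

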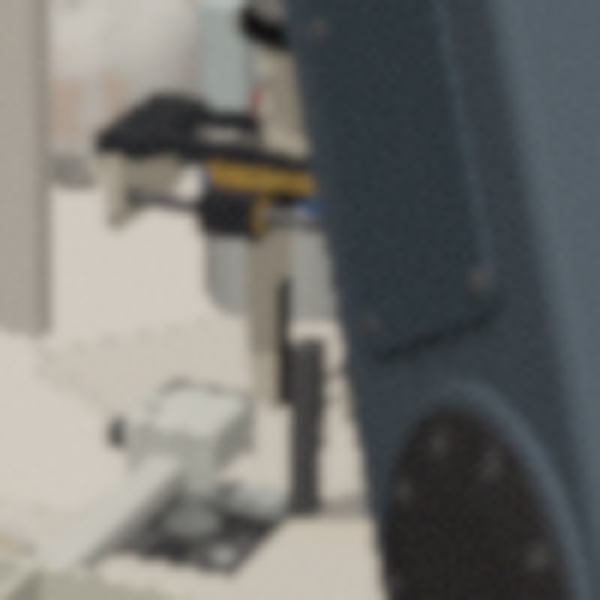

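Run:
```python
from h import *
env.set_gripper(0,40);st("closed")
env.dwell(.2);st()
```

```text
closed t 37.52 pos [ 0.4482 -0.2834  0.0423] gap 0.0134 F [4.7 0.9 0. ]
 t 37.73 pos [ 0.4479 -0.2834  0.0423] gap 0.0141 F [4.5 0.5 1.5]
```

Run:
```python
from h import *
for dx in (.005,.010,.0135):
    c=rig([-.058-dx,DB,0]);line(c[0],c[1],.076,JX,.05);st(str(dx))
env.dwell(.3);st()
```

```text
0.005 t 37.98 pos [ 0.4429 -0.2841  0.0423] gap 0.0137 F [5.5 2.2 2.8]
0.01 t 38.23 pos [ 0.4381 -0.2847  0.0423] gap 0.0139 F [5.3 2.2 2.8]
0.0135 t 38.48 pos [ 0.4348 -0.2852  0.0423] gap 0.0136 F [6.8 3.  2.3]
 t 38.77 pos [ 0.4349 -0.2852  0.0423] gap 0.0137 F [6.6 1.6 1.5]
```

Run:
```python
from h import *
r=np.array([-.150,.048])
for th in (.06,.12,.18,.24,.30,.36,.42,.46):
    s,c=np.sin(th),np.cos(th)
    y=r[0]*c+r[1]*s; z=-r[0]*s+r[1]*c
    q=rig([-.0715,DB+y-r[0],0]);line(q[0],q[1],.076+z-r[1],JX,.06)
    st(f"{th}")
    F=env.read_state()["ft_force"]
    if np.linalg.norm(F)>25: print("stop");break
shot("side","u1",(300,130,430,260),6);shot("top","u1t",(250,190,410,290),5)
```

```text
0.06 t 39.08 pos [ 0.4345 -0.2824  0.051 ] gap 0.0136 F [ 6.5 -1.1 -5.8]
0.12 t 39.39 pos [ 0.434  -0.2787  0.0596] gap 0.0136 F [ 7.9 -0.4 -5.6]
0.18 t 39.7 pos [ 0.4334 -0.2746  0.0681] gap 0.0138 F [ 8.  -0.4 -6.2]
0.24 t 40.01 pos [ 0.4328 -0.2699  0.0763] gap 0.0139 F [ 8.  -0.4 -5.9]
0.3 t 40.32 pos [ 0.4321 -0.2648  0.0842] gap 0.0136 F [ 7.7 -1.  -5.7]
0.36 t 40.62 pos [ 0.4314 -0.2593  0.0918] gap 0.0136 F [ 8.  -1.4 -4.9]
0.42 t 40.93 pos [ 0.4307 -0.2533  0.0991] gap 0.0138 F [ 8.  -0.9 -5. ]
0.46 t 41.19 pos [ 0.4301 -0.2491  0.1037] gap 0.0143 F [ 7.9 -2.  -5. ]
```

View pics/u1.png

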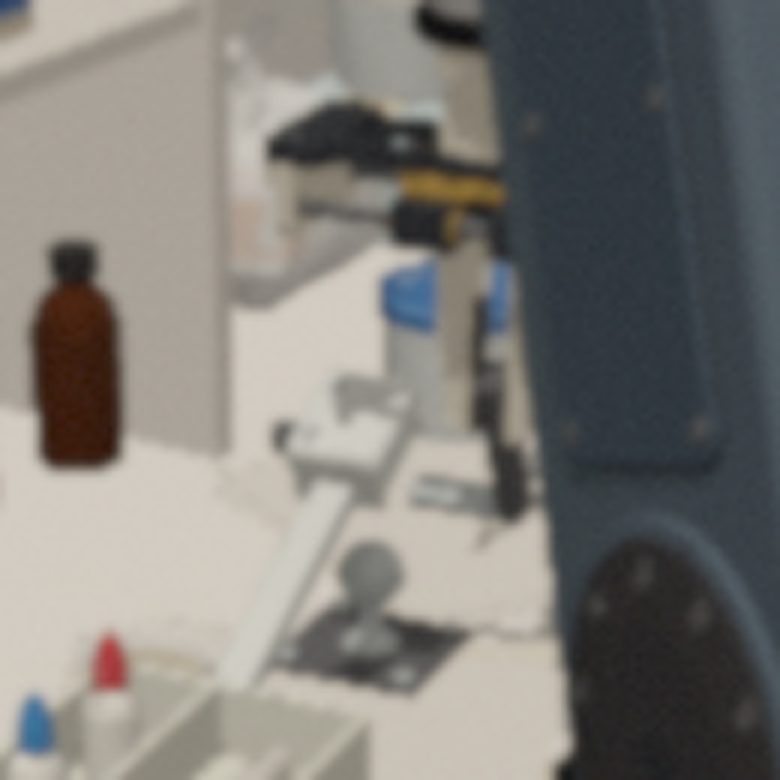

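View pics/u1t.png

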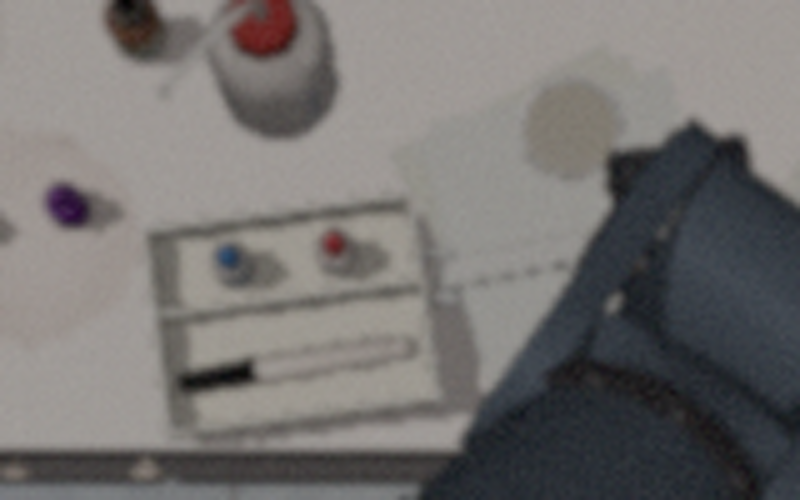

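Run:
```python
from h import *
env.dwell(.3)
p=env.camera("side")
for t in ("socket","ball","bottle_1_center","pen_center"): print(t,[(np.round(d["xyz"],3).tolist(),round(d["p"],2)) for d in env.tip_of(t,p)])
t=[.46]
for th in (.36,.46): print(th,"socket",150*np.sin(th))
st()
s=env.read_state();print(abs(s["joint_velocities"]).max())
b=(300,130);f=lambda X:((proj(p,X)[0]-b+.5)*6).round()
for th in (.36,.46):  # coupler top far corners
    for x,y in ((.022,-.176),(-.022,-.176),(-.022,-.124),(.022,-.124)):
        yy=y*np.cos(th)+.026*np.sin(th);zz=-y*np.sin(th)+.026*np.cos(th)
        print(th,x,y,f(rig([x,DB+.15+yy,.045+zz])))
```

```text
socket [([0.501, -0.264, 0.108], 0.94), ([0.486, -0.13, 0.046], 0.43)]
ball [([0.503, -0.277, 0.043], 0.81), ([0.477, -0.062, -0.004], 0.41)]
bottle_1_center [([0.5, -0.06, 0.072], 0.47)]
pen_center [([0.437, -0.035, 0.044], 0.57)]
0.36 socket 52.841134991263495
0.46 socket 66.59221604482796
 t 41.84 pos [ 0.4301 -0.2492  0.1036] gap 0.0137 F [ 7.9 -2.5 -5.3]
0.0013098394479554144
0.36 0.022 -0.176 [334. 380.]
0.36 -0.022 -0.176 [425. 395.]
0.36 -0.022 -0.124 [381. 471.]
0.36 0.022 -0.124 [289. 456.]
0.46 0.022 -0.176 [326. 355.]
0.46 -0.022 -0.176 [417. 370.]
0.46 -0.022 -0.124 [374. 455.]
0.46 0.022 -0.124 [281. 439.]
```

Run:
```python
from h import *
r=np.array([-.150,.048])
for th in (.50,):
    s,c=np.sin(th),np.cos(th)
    y=r[0]*c+r[1]*s; z=-r[0]*s+r[1]*c
    q=rig([-.0715,DB+y-r[0],0]);line(q[0],q[1],.076+z-r[1],JX,.05);st(f"{th}")
env.dwell(.6);st()
p=env.camera("side")
for t in ("socket","ball"): print(t,[(np.round(d["xyz"],3).tolist(),round(d["p"],2)) for d in env.tip_of(t,p)])
env.sign_off()
```

```text
0.5 t 42.12 pos [ 0.4295 -0.2448  0.1082] gap 0.0138 F [ 7.9 -1.1 -3.6]
 t 42.72 pos [ 0.4295 -0.2448  0.108 ] gap 0.0141 F [ 7.8 -2.  -4.6]
socket [([0.505, -0.26, 0.113], 0.93)]
ball [([0.507, -0.276, 0.043], 0.64)]
the job is handed in; nothing more can be done
```

I handed the job in at about 43 s. Both white dropper bottles are in the narrow bay and the pen lies flat in the wide bay. The latch was pulled and the gripper is still holding the tongue up by the paddle.

**Sorting:** The last top picture shows both bottles upright in the narrow bay and the pen flat in the wide bay. I left both purple look-alike bottles alone.

**Unhitching:** I pinched the paddle at 40 N. The spring force read about 6.7 N, which puts the latch at roughly 14–15 mm, past the 10 mm release. I then lifted the tongue along its arc. The last picture puts the socket about 70 mm above the ball, with the grip at 14 mm and the forces steady.

**Disagreements:**
- **Tip height:** The fingertips were really about 34 mm higher than the reported TCP. I found this with the side camera and a gentle touch on the bench, and corrected every move for it.
- **Cameras:** The two cameras disagreed by up to about 8 mm on where the trailer sits. I used a combined fit, which gave enough clearance everywhere.
- **Network:** The last `bottle_1_center` reading gave 72 mm instead of the expected 68 mm, which is within its stated error.

**Bystanders:** I never touched the petri dish, timer or tweezers knowingly. The petri dish looked unmoved in the last top picture, but I did not check the timer and tweezers with a final measurement.

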